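# Hang the calibration weight on the load-cell peg behind its gravity keeper

### The job

Hang the largest of the three eye weights on the peg of the load-cell stand: slide its eye along the peg under the small hinged keeper, gently home against the shoulder, and keep it there until the keeper has dropped behind the eye. Then pull the weight back against the fallen keeper with a light pull of a few newtons to prove that it is locked in, let it down gently and leave it hanging still and free on the peg. The load cell is delicate: push and pull with 12 newtons at most, do not knock the stand or drop the weight on it, and leave the other things on the bench where they are.

Things in the scene. Friction and masses are not known exactly. Their poses are not given: they have to be found in the camera images.
- weight_large: The largest of three alike bare-steel weights: standing cylinder 44 mm across and 48 mm high, a 10 mm neck, on top a flat-bar eye; 90 mm high over all, about 0.6 kg (+-15 %, hidden). Origin at the centre of its underside, z up, x square to the flat of the eye: the peg goes through the eye along x, from either side.
- weight_large_eye (a point): Centre of its eye opening, 73 mm above its underside. Every eye is 30 mm wide (y), 32 mm high, 10 mm thick (x), flat-sided; opening 16 mm wide, 18 mm high; bar over it 8 mm high, under it 6 mm, at the sides 7 mm. Pinched from above, fingers closing along y on the eye's sides, about 6 mm above this point, the fingers straddle peg, keeper and bracket.
- weight_middle: The middle weight: cylinder 36 mm across and 38 mm high, 80 mm over all, same eye. Origin at the centre of its underside. To be left alone.
- weight_small: The smallest weight: cylinder 30 mm across and 30 mm high, 72 mm over all, same eye. Origin at the centre of its underside. To be left alone.
- stand: Load-cell stand, fixed to the bench: grey base 170 (x) x 110 x 12 mm, aluminium column 34 mm square, 206 mm high at x = +47 mm. A bar load cell, 22 mm wide, 24 mm high, is clamped to it, firmly but at a reach that differs by up to 20 mm each time, and carries a level peg that points along -x, roughly toward the robot. Origin at the centre of the base's underside, z up.
- peg_line (a point): A point on the peg's axis, 150 mm above the bench, at x = -49 mm of the stand (axes as the stand's), where the shoulder's face (a rigid bush 20 mm across, 14 mm long) stands on average: it may be up to 10 mm nearer or farther along x, which no pose tells; feel for it. The round peg is 12 mm across and its tip, tapered over 8 mm, stands 42 mm before the shoulder.
- hang_line (a point): A point 3 mm below the peg's axis and 12 mm before peg_line (x = -61 mm of the stand): the mean place of an eye's centre when the weight hangs free, as it may hang anywhere between two stops. Home, with its flat against the shoulder, the centre is 5 mm before the shoulder's face; stopped by the fallen keeper, about 19 mm before it.
- keeper_hinge (a joint): Steel flap 8 mm wide, 16 mm long, on a pin 26 mm before the shoulder and 24 mm over the peg's axis. 0: hangs straight down on its stop, lip 8 mm over the axis, and cannot swing toward the tip. Lifts inward to 1.45 rad, with hardly any force, lies on the eye's top bar at about 1 rad and drops off behind it in half a second when the eye is home or 2 to 3 mm short.
- pin_line (a point): A point 24 mm above the peg's axis at x = -75 mm of the stand: the mean place of the keeper's pin, which shifts along x with the shoulder. A dark bracket arm 13.5 mm wide runs over the peg from the load cell to 7 mm past the pin, underside 28 mm, top 33 mm above the axis; the cheeks that hold the pin reach down to 20 mm above the axis.
- timer: White bench timer, 51 x 62 x 57 mm, origin at the centre of its underside. To be left alone.
- beaker: Small glass beaker, 74 x 80 x 92 mm, origin at the centre of its underside. To be left alone.
- dropper: Dropper bottle with black teat, 37 x 37 x 102 mm, origin at the centre of its underside. To be left alone.
- tweezers: Steel tweezers lying flat, 14 x 126 x 10 mm. To be left alone.
- petri: Glass petri dish, 66 mm across, 16 mm high. To be left alone.
- pen: Blue pen lying flat, 13 x 177 x 15 mm. To be left alone.

How it is judged:
By the outcome, as a careful person would: the job done as asked, in the order asked, and still so for the second after the job is handed in, with the robot touching nothing.
It also fails if it takes over 72 s, if anything falls off the work surface, if the arm or the gripper's body presses on something with over 40 N, if the wrist force passes 120 N, or if a joint passes its speed limit or range.

### The arm

A 6-joint arm with a two-finger parallel gripper is mounted at the origin on a cart in front of the work surface, level with it; the furniture and walls round the work are solid. World frame = base frame: x ahead of the robot, y to its left, z up, the work surface at z = 0. Lengths are in mm, angles in rad, forces in N, time in s.
With the tool pointing down it reaches from about 350 to 875 mm from the base axis. Payload 4.2 kg.
Tool frame: the origin (TCP) lies between the finger pads; the fingertips stand 25 mm ahead of it and the grasp point (between the pads) lies 6 mm ahead of it; z points along the fingers, y is the line along which they close (so a half turn about z gives the same grasp; the last joint's range is limited). The gripper opens to 85 mm and grips with 20 to 120 N. Pads are 22 mm wide; open, the fingers measure 114 mm over their backs; the gripper's body (76 mm by 85 mm) begins 54 mm behind the grasp point. The pads swing forward as they close: fully open they stand 13 mm farther back than shut.
Start: joints at [-0.88, 0.385, 0.008, 0, -1.194, -0.259], TCP at [261.579, -567.605, 256.312] pointing down, gripper open.
Joint ranges: [-3.14, 3.14], [-1.21, 2.06], [-1.07, 1.41], [-3.16, 2.05], [-2.99, -0.16], [-3.1, 3.1]. Speed limits (rad/s): [2.79, 2.79, 3.14, 3.14, 3.14, 3.14].

### API

Orientations are given as a unit quaternion [x, y, z, w].
In Python, from bench import arm gives the robot as it stands.
- The arm moves only by the shell command python3 -m pendant 'ROWS'. ROWS is JSON, a list of rows, each a list of 7 numbers: the shift along the tool's x, y, z in m, then the turn, a rotation vector about the tool's x, y, z in degrees, then the finger opening in m, from 0 to 0.0854. In form: [[x, y, z, wx, wy, wz, fingers], ...]. A call has 1 to 12 rows; each row shifts and turns the commanded pose from where the row before left it, along the tool's axes as they then stand; what a row does not reach is not made up. A row lasts 1/10 s, in which the tool goes at most 50 mm and 8.59 degrees, less where a joint would pass 70% of its speed; a pose out of reach is approached as far as the arm can. A call is refused whole if a number of a shift passes 0.05 or a number of a turn 8.59, either way. A call with a gripper value outside its range is refused whole. The fingers move at their own pace and stop on an object; the grip force is fixed at half the most. Time passes only in rows, so rows that do not move let the fingers close. It gives the time, the measured TCP pose, the force, the opening and the grip force at its end, in the units of the state.
- arm.read_state(): the state, without advancing time (a new reading comes with each control period).
- arm.get_image(name): name is "side" or "top"; returns a dict with "image" (384x512x3 uint8, red, green, blue), "fx", "fy", "cx", "cy" (pixels), "xyz" and "rotation" of the camera in the world. Camera axes: x right, y down, z forward; pixel columns grow to the right and rows downward; lengths in mm; the calibration is good to about 2 mm. A picture is of the moment at which its call begins. There is no depth.
- arm.job_done(): hands the job in; it is judged then, once.
The state is a dict: "clock": time; "joints": joint angles; "joint_vel": joint speeds; "joint_efforts": joint torques, N m; "position": TCP position; "ee_rot": TCP orientation; "contact_force": force on the tool from outside, world axes, zero at the start; "wrist_torque": the same for the moment, N m; "gripper_width": finger opening in mm; "grasp_force": force on a finger pad.
Only numpy, scipy, OpenCV 4.12 (cv2) and the standard library are available. Lean on these libraries where they do the work, as an engineer would, in place of code of your own. Each camera call takes 0.05 s, during which the arm holds its last target. There are 200 camera calls.

## Working session

There is one attempt and no reset: what is moved stays moved. The work goes in short steps, Python scripts to look and compute and a shell command to move; the robot and the scene stay as the last step left them, time stands still between calls to the robot, and variables do not carry over. Pictures are saved under pics/ and viewed, at most 13 in all, crops included, and the job is handed in when it is done.

```bash
ls; mkdir -p pics
python3 - <<'E'
from bench import arm
import cv2,numpy as np,pickle
s=arm.read_state();print(s)
for n in("side","top"):
    d=arm.get_image(n);pickle.dump(d,open(f"pics/{n}0.pkl","wb"))
    cv2.imwrite(f"pics/{n}0.png",cv2.resize(d["image"][:,:,::-1],(800,600),interpolation=cv2.INTER_CUBIC))
    print(n,{k:v for k,v in d.items() if k!="image"})
E
```

```text
pics
{'clock': 0.0, 'joints': array([-8.80382096e-01,  3.85558868e-01,  6.64126627e-03, -4.79625318e-04,
       -1.19396784e+00, -2.58606079e-01]), 'joint_vel': array([ 0.00094946,  0.00052917,  0.00147619, -0.00091844,  0.00043327,
       -0.00076633]), 'joint_efforts': array([-7.24026504e-04, -3.92289662e+01,  1.88403422e+01,  4.18628767e+00,
       -4.65114426e-03, -1.64909528e-05]), 'position': array([ 261.37880527, -567.15560428,  255.22902676]), 'ee_rot': array([-2.14144055e-01,  9.76801506e-01,  1.03099030e-03, -2.78992090e-04]), 'contact_force': array([ 0.34373253,  0.05334421, -0.16333347]), 'wrist_torque': array([-0.03308511,  0.02241484,  0.03616076]), 'grasp_force': 0.0, 'gripper_width': 85.63250818156436}
side {'fx': 424.29626947127133, 'fy': 424.29626947127133, 'cx': 257.1726766681585, 'cy': 194.1323782997135, 'xyz': array([-539.18655626, -190.61328091,  814.79138749]), 'rotation': array([ 0.69676058, -0.52842607,  0.29918219, -0.38181226])}
top {'fx': 383.7685256058537, 'fy': 383.7685256058537, 'cx': 257.02264094750694, 'cy': 184.78848969807288, 'xyz': array([ 402.35798271,   88.83137162, 1357.71235397]), 'rotation': array([ 0.70820563, -0.70362844,  0.04223327, -0.03959993])}
```

View pics/side0.png

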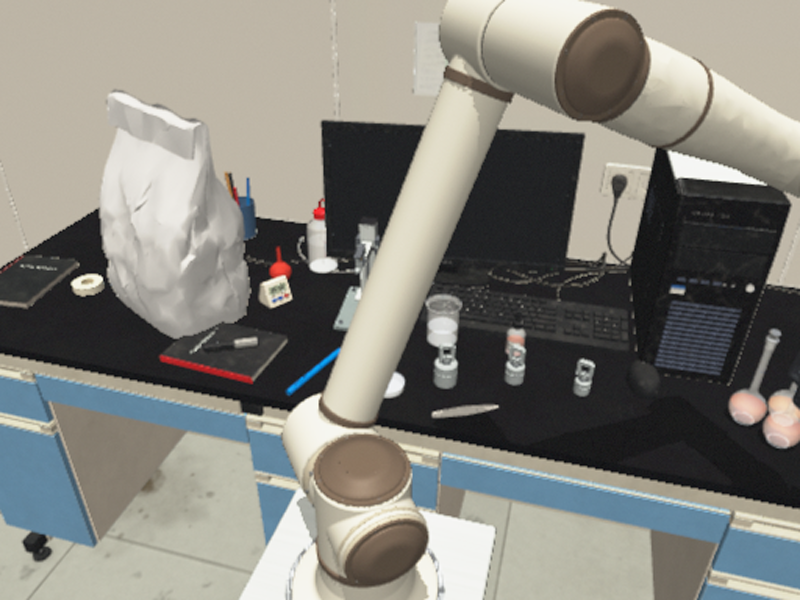

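View pics/top0.png

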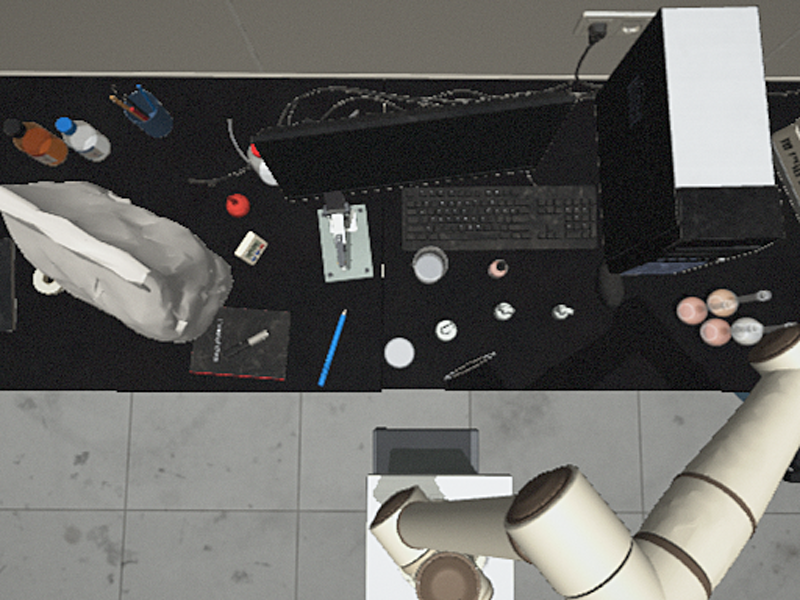

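The side view shows the large weight at (445,367), the middle at (515,364), the small at (584,377), and the stand near (362,270), partly behind the arm. The top view shows the weights at (446,330), (505,311), (563,311) and the stand at (345,240). Next are enlarged crops.

```bash
cat > h.py <<'E'
import pickle,cv2,numpy as np
from scipy.spatial.transform import Rotation as R
def load(n): return pickle.load(open(f"pics/{n}.pkl","rb"))
def ray(d,u,v):
    r=R.from_quat(d["rotation"]).apply([(u-d["cx"])/d["fx"],(v-d["cy"])/d["fy"],1]);return d["xyz"],r
def onz(d,u,v,z):
    o,r=ray(d,u,v);return o+r*(z-o[2])/r[2]
def tri(d1,p1,d2,p2):
    o1,r1=ray(d1,*p1);o2,r2=ray(d2,*p2)
    s=np.linalg.lstsq(np.c_[r1,-r2],o2-o1,rcond=None)[0]
    a=o1+s[0]*r1;b=o2+s[1]*r2;return (a+b)/2,np.linalg.norm(a-b)
def proj(d,P):
    q=R.from_quat(d["rotation"]).inv().apply(np.array(P)-d["xyz"]);q=np.atleast_2d(q)
    return np.c_[q[:,0]/q[:,2]*d["fx"]+d["cx"],q[:,1]/q[:,2]*d["fy"]+d["cy"]]
def crop(d,x,y,w,h,W,H):
    return cv2.resize(d["image"][y:y+h,x:x+w,::-1],(W,H),interpolation=cv2.INTER_CUBIC)
E
python3 - <<'E'
from h import *
s,t=load("side0"),load("top0")
# scales: 8x for each; 400x300 tiles of 50x37.5 -> use 40x30 @10
a=crop(s,262,205,80,60,400,300); b=crop(s,205,130,50,90,165,300)
c=crop(t,265,190,60,45,400,300); e=crop(t,195,115,60,75,240,300)
im=np.zeros((600,800,3),np.uint8)
im[:300,:400]=a;im[:300,400:565]=b;im[300:,:400]=c;im[300:,400:640]=e
cv2.imwrite("pics/c1.png",im)
E
```

```text
(no output)
```

View pics/c1.png

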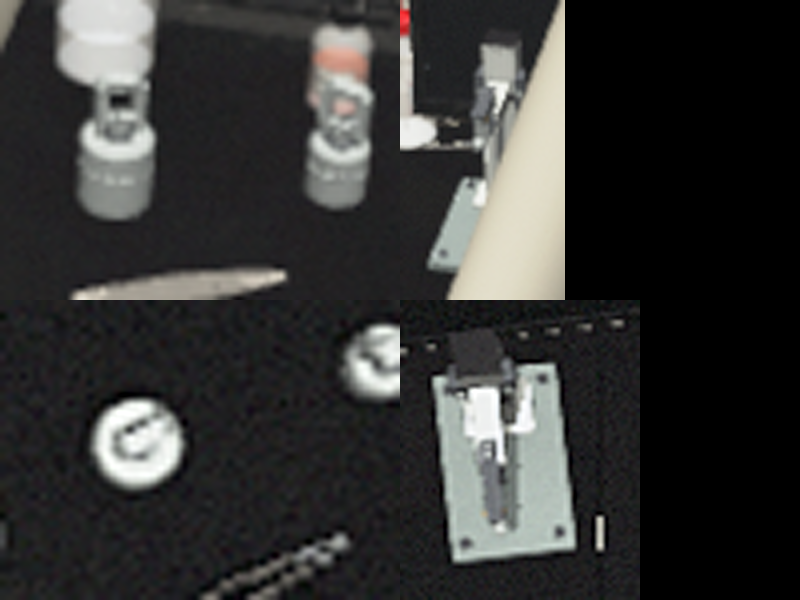

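The crops show the large weight's eye opening at about side (286.2,225.2), its disc at top (285.7,211.6), and the base plate nearly whole in the top view. Now I'll fit these numerically.

```bash
cat >> h.py <<'E'
def cylpts(x,y,r=22,h=48):
    a=np.linspace(0,2*np.pi,60)
    return np.vstack([np.c_[x+r*np.cos(a),y+r*np.sin(a),0*a+z] for z in (0,h)])
def box(c,yaw,lo,hi):
    P=np.array([[i,j,k] for i in(lo[0],hi[0]) for j in(lo[1],hi[1]) for k in(lo[2],hi[2])],float)
    return R.from_euler('z',yaw).apply(P)+c
def hullmask(d,P,x0,y0,w,h,S=8):
    q=(proj(d,P)-[x0,y0]+.5)*S
    m=np.zeros((h*S,w*S),np.float32)
    cv2.fillConvexPoly(m,cv2.convexHull(q.astype(np.float32)).astype(np.int32),1)
    return cv2.resize(m,(w,h),interpolation=cv2.INTER_AREA)
E
python3 - <<'E'
from h import *
from scipy.optimize import minimize
s,t=load("side0"),load("top0")
print("eye",onz(s,286.2,225.2,73),"disc",onz(t,285.7,211.6,48))
# stand base by top
im=t["image"].astype(float)
h=cv2.cvtColor(t["image"],cv2.COLOR_RGB2HSV)
x0,y0,w,hh=195,115,60,75
g=im[y0:y0+hh,x0:x0+w].mean(2)
m=((g>90)).astype(np.uint8)
n,l,st,c=cv2.connectedComponentsWithStats(m);k=1+st[1:,4].argmax()
cnt=max(cv2.findContours((l==k).astype(np.uint8),0,1)[0],key=len)
r=cv2.minAreaRect(cnt);print(r,st[k]);B=cv2.boxPoints(r)+[x0,y0]
print(np.array([onz(t,*p,12) for p in B]))
obs=np.clip((g-35)/(165-35),0,1)
# fit base (x,y,yaw); ignore upper part hidden by column (rows<93-75..)
wt=np.ones_like(obs);wt[:22]=0; wt[15:60,12:33]=0
def f(p):
    mm=hullmask(t,box([p[0],p[1],0],p[2],[-85,-55,12],[85,55,12]),x0,y0,w,hh)
    return (((mm-obs)**2)*wt).sum()
c0=np.array([onz(t,*p,12) for p in B]).mean(0)
best=min((minimize(f,[c0[0],c0[1],yw],method="Nelder-Mead",options=dict(initial_simplex=[[c0[0],c0[1],yw],[c0[0]+6,c0[1],yw],[c0[0],c0[1]+6,yw],[c0[0],c0[1],yw+.08]])) for yw in(-.1,0,.1,.2)),key=lambda q:q.fun)
print("base",best.x,best.fun)
# large weight per view, body only
for d,(x0,y0,w,hh),cut in((t,(275,200,22,24),None),(s,(274,218,24,32),None)):
    gg=d["image"][y0:y0+hh,x0:x0+w].astype(float).mean(2)
    ob=np.clip((gg-40)/(60),0,1)
    W=np.ones_like(ob)
    if d is s: W[:14]=0
    def f2(p): return (((hullmask(d,cylpts(*p),x0,y0,w,hh)-ob)**2)*W).sum()
    c0=onz(t,285.7,211.6,48)[:2]
    b=minimize(f2,c0,method="Nelder-Mead",options=dict(initial_simplex=[c0,c0+[6,0],c0+[0,6]]))
    print("cyl",b.x,b.fun)
# big crops
a=crop(s,276,216,20,34,350,595);b=crop(t,274,201,22,22,440,440)
o=np.zeros((600,800,3),np.uint8);o[:595,:350]=a;o[:440,360:]=b
cv2.imwrite("pics/c2.png",np.clip(o.astype(float)*1.3,0,255).astype(np.uint8))
E
```

```text
eye [467.10222928 -16.17941953  73.        ] disc [463.35112574 -13.91570532  48.        ]
((25.499998092651367, 39.5), (48.589874267578125, 31.362558364868164), 83.6598129272461) [   8   15   36   51 1398]
[[747.81116359 281.93466158  12.        ]
 [761.34825985 170.3759501   12.        ]
 [586.5109721  149.05987374  12.        ]
 [573.4135725  259.02053693  12.        ]]
base [6.65292196e+02 2.14609922e+02 1.25867452e-01] 22.34040964902819
cyl [465.92673393 -13.5062139 ] 3.230179759837963
cyl [469.70956614 -13.81163275] 1.5348582175925924
```

View pics/c2.png

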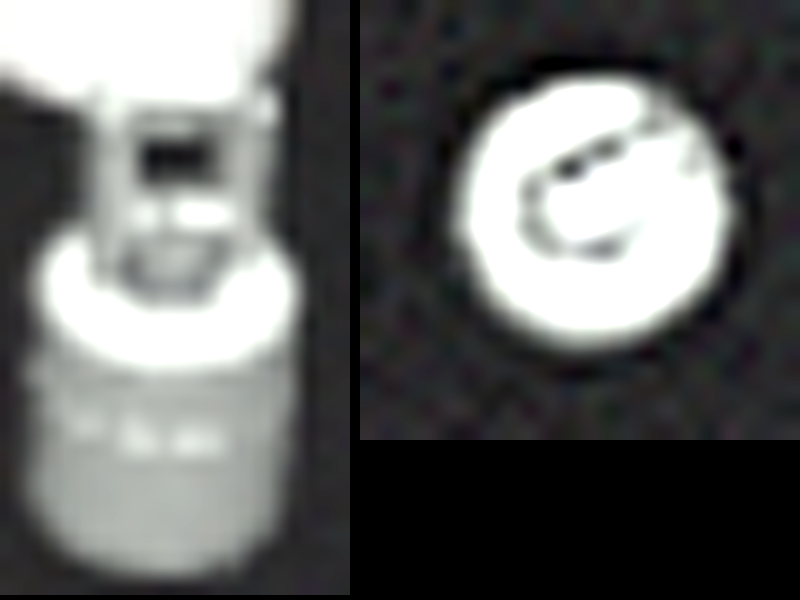

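The closer crop shows the eye's bar in the top view slanting up-right by about 27°, and the opening nearly facing the side camera at about (286,225). The cylinder fits from the two views agree to 4 mm. Now the yaw, then the move.

```bash
cat >> h.py <<'E'
def plan(st,tgt,yaw):
    """tgt TCP mm; yaw = world angle of eye/stand x axis; tool y along +-(its y). prints tool-frame shift (mm), turn about z (deg)"""
    Rt=R.from_quat(st["ee_rot"]);M=Rt.as_matrix()
    d=np.array(tgt)-st["position"]
    ty=M[:,1];res=[]
    for k in(0,np.pi):
        xd=np.array([np.cos(yaw+k),np.sin(yaw+k),0]);z=np.array([0,0,-1.]);T=np.c_[xd,np.cross(z,xd),z]
        rv=np.degrees((Rt.inv()*R.from_matrix(T)).as_rotvec());res.append(rv)
    rv=min(res,key=np.linalg.norm)
    print("pos",st["position"].round(1),"shift tool mm",Rt.inv().apply(d).round(1),"turns",[r.round(1).tolist() for r in res],"j",st["joints"].round(2).tolist())
    print("F",st["contact_force"].round(2),"T",st["wrist_torque"].round(2),"w",round(st["gripper_width"],1),"gf",round(st["grasp_force"],1),"t",round(st["clock"],2))
E
python3 - <<'E'
from h import *
from bench import arm
s,t=load("side0"),load("top0")
# top line of dark edge of eye bar, crop scale 20
p=[np.array([545-360,180])/20+[274,201]-.5+.5, np.array([680-360,110])/20+[274,201]]
a,b=onz(t,*p[0],90),onz(t,*p[1],90);v=a-b;print("eye y dir",v,"yaw deg",np.degrees(np.arctan2(-v[0],v[1])), (a+b)/2)
# side: eye's top-front corners and hole
for u,v in((95,280),(255,280),(95,110),(255,110)):
    print(onz(s,276+u/17.5,216+v/17.5,57 if v==280 else 90))
# theory silhouettes for yaw
for deg in(-20,0,10,20,27,35):
    y=np.radians(deg);c=[468,-13.7,73]
    q=proj(s,box(c,y,[-5,-15,-16],[5,15,17]));qt=proj(t,box(c,y,[-5,-15,17],[5,15,17]))
    print(deg,((q-[276,216])*17.5).round().astype(int).tolist(),((qt-[274,201])*20+[360,0]).round().astype(int).tolist())
st=arm.read_state()
plan(st,[468,-13.7,190],np.radians(27))
E
```

```text
eye y dir [-11.70166772  22.33407204   0.        ] yaw deg 27.651748678090247 [472.46901223 -13.70981724  90.        ]
[451.51887933  -5.87884067  57.        ]
[459.08853239 -31.87183847  57.        ]
[454.24555341  -3.80267667  90.        ]
[461.74871483 -29.48457828  90.        ]
-20 [[220, 277], [231, 119], [71, 215], [79, 57], [251, 249], [262, 90], [102, 187], [111, 29]] [[688, 232], [688, 232], [517, 169], [517, 169], [708, 175], [708, 175], [537, 112], [537, 112]]
0 [[241, 263], [252, 105], [68, 234], [77, 76], [253, 229], [264, 72], [81, 200], [89, 43]] [[704, 203], [704, 203], [522, 202], [522, 202], [703, 142], [703, 142], [522, 141], [522, 141]]
10 [[248, 255], [259, 97], [71, 243], [80, 85], [250, 220], [260, 62], [74, 208], [82, 51]] [[707, 187], [707, 187], [528, 217], [528, 217], [697, 127], [697, 127], [518, 157], [518, 157]]
20 [[252, 246], [263, 88], [77, 253], [86, 94], [243, 211], [254, 53], [70, 218], [78, 60]] [[708, 170], [708, 170], [538, 231], [538, 231], [687, 113], [687, 113], [517, 174], [517, 174]]
27 [[253, 239], [264, 81], [83, 259], [91, 100], [238, 205], [248, 47], [68, 224], [76, 66]] [[707, 158], [707, 158], [545, 240], [545, 240], [679, 104], [679, 104], [518, 186], [518, 186]]
35 [[253, 231], [264, 73], [91, 265], [99, 107], [230, 198], [240, 41], [68, 232], [76, 74]] [[704, 145], [704, 145], [556, 249], [556, 249], [669, 96], [669, 96], [521, 199], [521, 199]]
pos [ 261.4 -567.2  255.3] shift tool mm [-419.2  416.2   66.1] turns [[-0.0, -0.2, 177.7], [0.1, -0.0, -2.3]] j [-0.88, 0.39, 0.01, -0.0, -1.19, -0.26]
F [0.58 0.16 0.02] T [ 0.01 -0.06  0.01] w 85.7 gf 0.0 t 0.1
```

```bash
python3 -m pendant '[[-0.03,0.03,0.0,0,0,-0.2,0.0854],[-0.03,0.03,0.0,0,0,-0.2,0.0854],[-0.03,0.03,0.0,0,0,-0.2,0.0854],[-0.03,0.03,0.0,0,0,-0.2,0.0854],[-0.03,0.03,0.0,0,0,-0.2,0.0854],[-0.03,0.03,0.0,0,0,-0.2,0.0854],[-0.03,0.03,0.0,0,0,-0.2,0.0854],[-0.03,0.03,0.0,0,0,-0.2,0.0854],[-0.03,0.03,0.0,0,0,-0.2,0.0854],[-0.03,0.03,0.0,0,0,-0.2,0.0854],[-0.03,0.03,0.0,0,0,-0.2,0.0854],[-0.03,0.03,0.0,0,0,-0.1,0.0854]]'
python3 -m pendant '[[-0.03,0.03,0.02,0,0,0,0.0854],[-0.025,0.025,0.02,0,0,0,0.0854],[0,0,0.025,0,0,0,0.0854],[0,0,0,0,0,0,0.0854],[0,0,0,0,0,0,0.0854]]'
python3 - <<'E'
from h import *
from bench import arm
plan(arm.read_state(),[468,-13.7,83],np.radians(27))
for n in("side","top"): pickle.dump(arm.get_image(n),open(f"pics/{n}1.pkl","wb"))
s,t=load("side1"),load("top1")
o=np.zeros((600,800,3),np.uint8);o[:,:400]=crop(s,190,100,130,195,400,600);o[:,400:]=crop(t,185,105,120,180,400,600)
cv2.imwrite("pics/c3.png",o)
E
```

```text
clock: 1.3
position: [428.6, -85.0, 256.2]
ee_rot: [-0.234, 0.972, 0.0, -0.0]
contact_force: [1.7, -1.4, -0.1]
gripper_width: 85.8
grasp_force: 0.0
clock: 1.8
position: [452.5, -13.0, 191.4]
ee_rot: [-0.234, 0.972, -0.0, -0.001]
contact_force: [-0.1, 0.1, 0.3]
gripper_width: 85.4
grasp_force: 0.0
pos [452.5 -13.  191.4] shift tool mm [-13.6  -7.7 108.4] turns [[0.1, -0.0, -179.9], [-0.0, -0.1, 0.1]] j [0.33, 0.16, -0.49, 0.0, -0.92, -1.43]
F [-0.1   0.09  0.31] T [-0.05 -0.01  0.01] w 85.4 gf 0.0 t 1.8
```

View pics/c3.png

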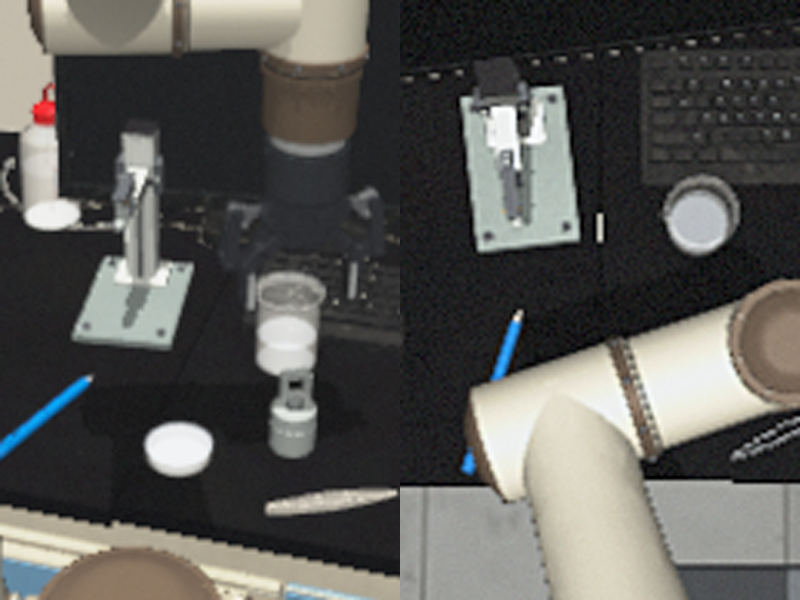

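The stand is now clear in the side view, with the column at (140,200) and the peg side at (125,190) in the crop, and the gripper is over the large weight. Descending and gripping.

```bash
python3 -m pendant '[[-0.0136,-0.0077,0.02,0,0,0,0.0854],[0,0,0.03,0,0,0,0.0854],[0,0,0.03,0,0,0,0.0854],[0,0,0.02,0,0,0,0.0854],[0,0,0.008,0,0,0,0.0854],[0,0,0,0,0,0,0.0854]]'
python3 - <<'E'
from h import *
from bench import arm
plan(arm.read_state(),[468,-13.7,83],np.radians(27))
pickle.dump(arm.get_image("side"),open("pics/side2.pkl","wb"))
s=load("side2")
# stand crops for measurement + gripper
o=np.zeros((600,800,3),np.uint8);o[:,:400]=crop(s,220,130,40,60,400,600);o[:400,400:]=crop(s,256,200,60,60,400,400)
cv2.imwrite("pics/c4.png",o)
E
```

```text
clock: 2.5
position: [468.4, -13.9, 83.4]
ee_rot: [-0.233, 0.972, -0.0, -0.0]
contact_force: [0.4, 0.3, -0.4]
gripper_width: 85.3
grasp_force: 0.0
pos [468.4 -13.9  83.4] shift tool mm [0.3 0.4 0.4] turns [[-0.0, 0.0, 180.0], [-0.0, -0.0, -0.0]] j [0.32, 0.34, -0.59, 0.0, -0.64, -1.42]
F [ 0.37  0.28 -0.4 ] T [-0.03  0.02 -0.03] w 85.3 gf 0.0 t 2.5
```

View pics/c4.png

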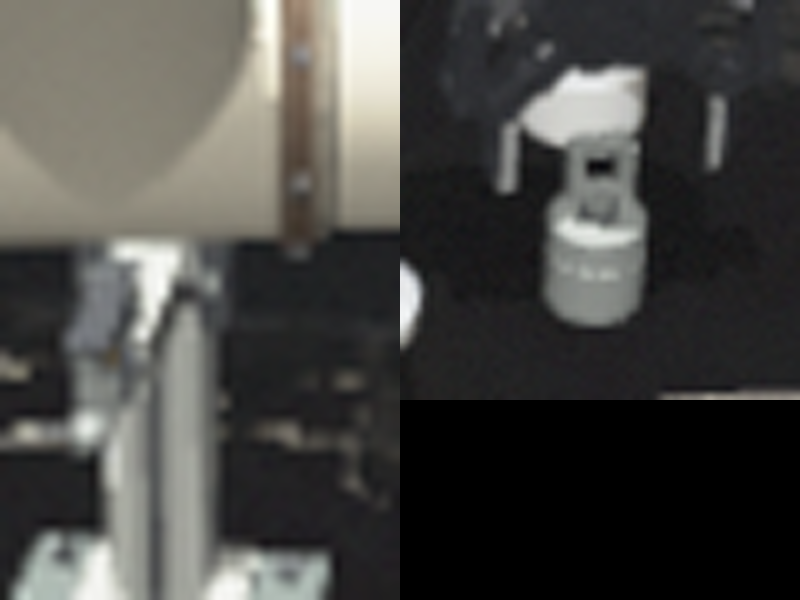

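The fingers straddle the eye evenly, with pads at (508,160) and (715,135) and the eye at (600,165). The peg tip is a bright spot at crop (90,430), i.e. full (229,173). Now closing and lifting.

```bash
python3 -m pendant '[[0,0,0,0,0,0,0.05],[0,0,0,0,0,0,0.03],[0,0,0,0,0,0,0.02],[0,0,0,0,0,0,0.02],[0,0,0,0,0,0,0.02],[0,0,0,0,0,0,0.02],[0,0,0,0,0,0,0.02],[0,0,0,0,0,0,0.02]]'
python3 -c "
from h import *
from bench import arm
plan(arm.read_state(),[468,-13.7,83],np.radians(27))"
```

```text
clock: 3.35
position: [468.5, -12.9, 84.0]
ee_rot: [-0.234, 0.972, 0.0, 0.0]
contact_force: [-2.7, 4.1, 6.5]
gripper_width: 29.2
grasp_force: 59.2
pos [468.5 -12.9  84. ] shift tool mm [ 0.8 -0.5  1. ] turns [[-0.1, 0.0, -179.9], [0.0, 0.1, 0.1]] j [0.32, 0.34, -0.59, -0.0, -0.64, -1.42]
F [-2.66  4.09  6.46] T [ 1.15  0.75 -0.02] w 29.2 gf 59.2 t 3.35
```

```bash
python3 -m pendant '[[0,0,-0.01,0,0,0,0.02],[0,0,-0.03,0,0,0,0.02],[0,0,-0.03,0,0,0,0.02],[0,0,-0.02,0,0,0,0.02],[0,0,-0.01,0,0,0,0.02],[0,0,0,0,0,0,0.02],[0,0,0,0,0,0,0.02],[0,0,0,0,0,0,0.02]]'
python3 - <<'E'
from h import *
from bench import arm
from scipy.optimize import minimize
plan(arm.read_state(),[541,199,185],.126)
s,t=load("side1"),load("top1")
def fit(views):
    L=[]
    for d,(x0,y0,w,h),lo,hi,zero in views:
        g=d["image"][y0:y0+h,x0:x0+w].astype(float).mean(2)
        W=np.ones_like(g)
        for a,b,c,e in zero: W[b-y0:e-y0,a-x0:c-x0]=0
        L.append((d,(x0,y0,w,h),np.clip((g-lo)/(hi-lo),0,1),W))
    def f(p):
        return sum((((hullmask(d,box([p[0],p[1],0],p[2],[-85,-55,12 if d is t else 4],[85,55,12]),*r)-o)**2)*W).sum() for d,r,o,W in L)
    c0=[665,214.6,.126]
    q=minimize(f,c0,method="Nelder-Mead",options=dict(initial_simplex=np.array([c0]*4)+np.array([[-3,-3,-.03],[6,0,0],[0,6,0],[0,0,.08]])))
    return q.x.round(4),round(q.fun,2)
T=(t,(198,120,50,66),35,150,[(205,115,235,137),(210,137,228,173)])
S=(s,(205,175,56,42),40,130,[(222,175,246,193)])
for v in([T],[S],[T,S]): print(fit(v))
# peg tip
print(tri(s,(229,173),t,(220.2,171.8)))
def pred(p,P): 
    return R.from_euler('z',p[2]).apply(P)+[p[0],p[1],0]
p=[665.3,214.6,.126]
for nm,P in(("tip",[-91,0,150]),("colTopC",[47,0,206]),("armend",[-82,0,183])):
    print(nm,proj(s,pred(p,P)),proj(t,pred(p,P)))
o=np.zeros((600,800,3),np.uint8);o[:,:400]=crop(s,220,133,32,48,400,600);o[:,400:]=crop(t,203,120,40,60,400,600)
cv2.imwrite("pics/c5.png",o)
E
```

```text
clock: 4.15
position: [467.0, -13.7, 181.6]
ee_rot: [-0.234, 0.972, 0.0, -0.002]
contact_force: [0.4, -0.3, -7.2]
gripper_width: 28.7
grasp_force: 61.0
pos [467.  -13.7 181.6] shift tool mm [-162.5  155.9   -3.8] turns [[0.3, 0.0, -160.2], [0.0, -0.2, 19.8]] j [0.32, 0.19, -0.47, -0.0, -0.91, -1.42]
F [ 0.37 -0.28 -7.19] T [ 0.01 -0.01  0.02] w 28.7 gf 61.0 t 4.15
(array([6.643682e+02, 2.145332e+02, 1.287000e-01]), np.float64(58.17))
(array([6.668584e+02, 2.135611e+02, 1.277000e-01]), np.float64(5.3))
(array([6.647297e+02, 2.140227e+02, 1.265000e-01]), np.float64(71.01))
(array([583.60241188, 200.4675276 , 153.01844539]), np.float64(2.8267683826678995))
tip [[226.91674064 174.95717185]] [[219.81828316 174.48004455]]
colTopC [[234.62628509 140.79729863]] [[213.27038115 127.73676193]]
armend [[227.22952967 164.47168661]] [[218.51962583 170.10359779]]
```

View pics/c5.png

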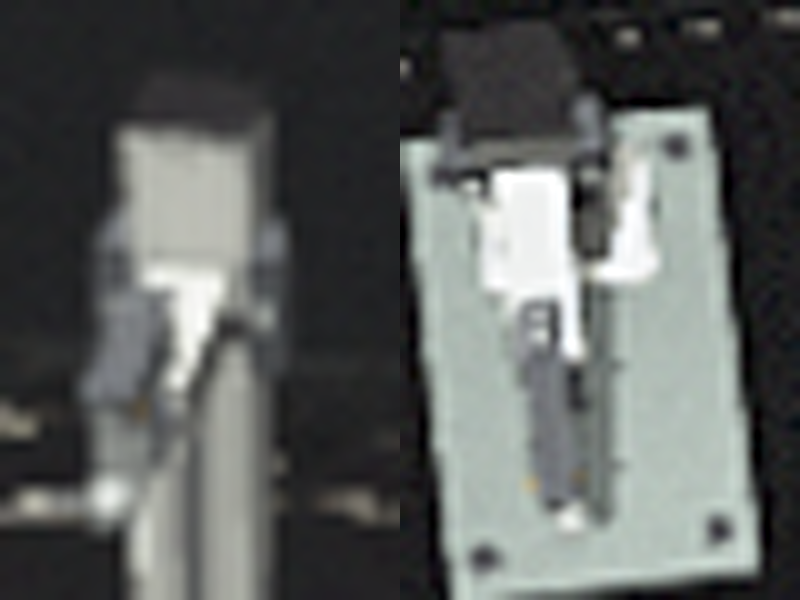

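The crop shows the peg tip at side (228.8,172.8) and top (220.1,171.5), and the bracket end where predicted. Bringing the weight beside the peg to compare them directly.

```bash
python3 -m pendant '[[-0.01,0.01,0,0,0,0,0.02],[-0.02,0.018,0,0,0,0,0.02],[-0.026,0.022,0,0,0,0,0.02],[-0.026,0.022,0.004,0,0,0,0.02],[-0.025,0.02,0.004,0,0,0,0.02],[-0.015,0.013,0.004,0,0,3,0.02],[-0.009,0.008,0.004,0,0,6,0.02],[0,0,0,0,0,6,0.02],[0,0,0,0,0,4.8,0.02],[0,0,0,0,0,0,0.02],[0,0,0,0,0,0,0.02]]'
python3 - <<'E'
from h import *
from bench import arm
from scipy.optimize import minimize
st=arm.read_state();plan(st,[532.7,146.9,160],.127)
for n in("side","top"): pickle.dump(arm.get_image(n),open(f"pics/{n}3.pkl","wb"))
s,t=load("side3"),load("top3")
c=st["position"]-[0,0,84]
print("pred body bottom side",proj(s,c),"eye",proj(s,c+[0,0,73]))
u,v=proj(s,c+[0,0,36])[0].astype(int)
o=np.zeros((600,800,3),np.uint8);o[:,:]=crop(s,u-45,v-34,80,60,800,600);print("crop0",u-45,v-34)
cv2.imwrite("pics/c6.png",o)
E
```

```text
clock: 5.25
position: [534.0, 146.9, 166.5]
ee_rot: [-0.064, 0.998, -0.0, -0.001]
contact_force: [0.5, -1.0, -6.5]
gripper_width: 28.7
grasp_force: 61.1
pos [534.  146.9 166.5] shift tool mm [1.2 0.2 6.5] turns [[0.1, -0.0, -179.9], [-0.0, -0.1, 0.1]] j [0.56, 0.35, -0.29, -0.0, -0.93, -2.0]
F [ 0.47 -1.02 -6.49] T [ 0.   -0.03  0.  ] w 28.7 gf 61.1 t 5.25
pred body bottom side [[240.17647644 202.21152422]] eye [[239.99074558 182.27757554]]
crop0 195 158
```

View pics/c6.png

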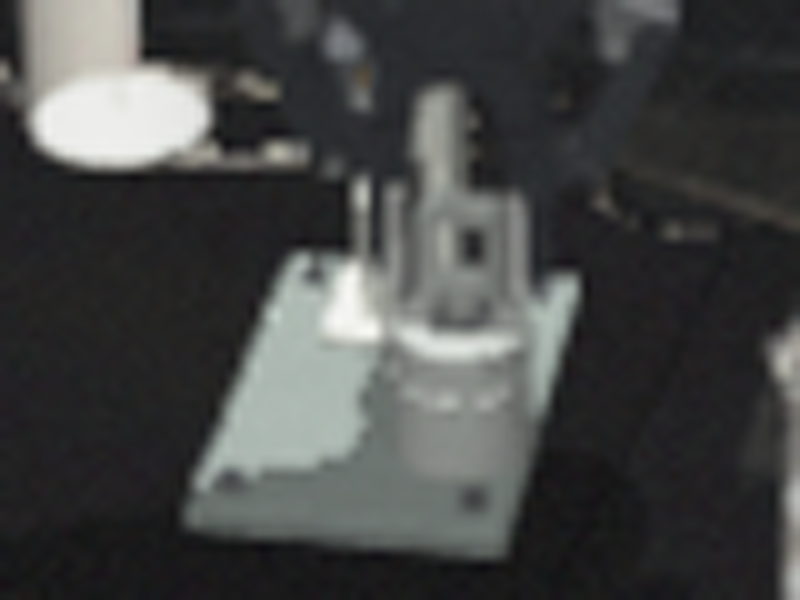

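The weight is held squarely, and its pads are centred at about crop (455,240), i.e. px 240.0, where FK predicts 240.0, so the side camera agrees with FK to about 1 mm. Now comparing the peg against its predicted axis.

Run:
```python
from h import *
s,t=load("side1"),load("top1")
p=[665.3,214.2,.127]
for x in(-91,-85,-80,-75):
    P=R.from_euler('z',p[2]).apply([x,0,150])+[p[0],p[1],0]
    print(x,P.round(1),proj(s,P).round(2),proj(t,P).round(2))
# bright blob subpixel centroids
for d,(x0,y0,w,h) in((s,(224,168,10,9)),(t,(214,167,11,9))):
    g=d["image"][y0:y0+h,x0:x0+w].astype(int).mean(2);print(g.round().astype(int))
P,e=tri(s,(228.3,172.5),t,(219.7,171.2));print(P,e,R.from_euler('z',-p[2]).apply(P-[p[0],p[1],0]))
```

```text
-91 [575.  202.7 150. ] [[227.06 174.98]] [[219.97 174.48]]
-85 [581.  203.4 150. ] [[227.44 174.07]] [[219.77 172.62]]
-80 [585.9 204.1 150. ] [[227.74 173.31]] [[219.59 171.08]]
-75 [590.9 204.7 150. ] [[228.05 172.56]] [[219.42 169.53]]
[[ 35  35  36  86 136 134 132 129  94 107]
 [ 34  37  34  87 137 138 131 123  90 120]
 [ 33  34  36  80 128 135 130 122 120 135]
 [ 32  35  52 125 186 180 150 134 160 152]
 [ 96  99 104 173 227 214 170 149 173 152]
 [132 135 129 164 214 185 147 168 173 152]
 [ 91  88  83 110 143 124 130 191 173 152]
 [ 37  36  43  69  84  59 137 205 173 152]
 [ 36  38  36  34  36  36 135 204 172 152]]
[[183 173 139 118 116 124 106 102 122 116 147]
 [180 179 152 129 120 121 101  96 122 114 159]
 [181 186 161 126 118 126 109 101 120 114 160]
 [181 189 173 123  79 127 172 135 103 111 152]
 [180 186 183 161 158 213 212 159 116 106 155]
 [183 182 186 184 185 221 226 184 150 143 184]
 [184 187 190 186 177 176 174 175 182 184 191]
 [188 187 184 180 178 175 177 179 189 187 186]
 [185 184 181 184 183 183 182 184 190 185 185]]
[585.23057921 202.65948786 153.6075157 ] 1.5103875990172495 [-80.8862767  -1.3060657 153.6075157]
```

```bash
python3 -m pendant '[[0,0.01,0.002,0,0,0,0.02],[-0.005,0.018,0.002,0,0,0,0.02],[-0.01,0.014,0.0025,0,0,0,0.02],[-0.008,0.0075,0,0,0,0,0.02],[-0.0038,0,0,0,0,0,0.02],[0,0,0,0,0,0,0.02],[0,0,0,0,0,0,0.02],[0,0,0,0,0,0,0.02]]'
cat >> h.py <<'E'
P0=np.array([665.3,214.2,0]);YAW=.127
def rep(tgt=None):
    from bench import arm
    f=[];
    st=arm.read_state()
    Ri=R.from_euler('z',-YAW)
    print("stand-frame TCP",Ri.apply(st["position"]-P0).round(2),"F",Ri.apply(st["contact_force"]).round(2),"T",Ri.apply(st["wrist_torque"]).round(2),"w %.1f gf %.0f t %.2f"%(st["gripper_width"],st["grasp_force"],st["clock"]),"tilt/yaw",np.degrees((R.from_quat([-.0635,.998,0,0]).inv()*R.from_quat(st["ee_rot"])).as_rotvec()).round(2))
E
python3 -c "from h import *;rep()"
```

```text
clock: 6.15
position: [554.2, 198.4, 160.8]
ee_rot: [-0.063, 0.998, -0.0, -0.0]
contact_force: [1.1, 0.0, -6.0]
gripper_width: 28.5
grasp_force: 61.0
stand-frame TCP [-112.21   -1.62  160.76] F [ 1.05 -0.13 -6.  ] T [-0.    0.02 -0.04] w 28.5 gf 61 t 6.15 tilt/yaw [0.01 0.04 0.08]
```

```bash
python3 -m pendant '[[-0.004,0.0008,0.0006,0,0,0,0.02],[-0.006,0,0,0,0,0,0.02],[-0.004,0,0,0,0,0,0.02],[-0.003,0,0,0,0,0,0.02],[0,0,0,0,0,0,0.02]]' >/dev/null; python3 -c "from h import *;rep()"
python3 -m pendant '[[-0.002,0,0,0,0,0,0.02],[-0.002,0,0,0,0,0,0.02],[-0.001,0,0,0,0,0,0.02],[0,0,0,0,0,0,0.02]]' >/dev/null; python3 -c "from h import *;rep()"
```

```text
stand-frame TCP [-94.31  -0.25 160.1 ] F [-0.15 -0.32 -6.55] T [-0.01  0.03 -0.08] w 28.8 gf 61 t 6.65 tilt/yaw [-0.   -0.01  0.06]
stand-frame TCP [-89.73  -0.19 160.2 ] F [-0.01  0.03 -6.82] T [ 0.    0.   -0.01] w 29.0 gf 61 t 7.05 tilt/yaw [ 0.   -0.    0.04]
```

```bash
python3 -m pendant '[[-0.002,0,0,0,0,0,0.02],[-0.002,0,0,0,0,0,0.02],[0,0,0,0,0,0,0.02]]' >/dev/null; python3 -c "from h import *;rep()"
```

```text
stand-frame TCP [-85.46  -0.18 160.25] F [ 0.32  0.22 -6.72] T [ 0.04 -0.02 -0.01] w 28.6 gf 61 t 7.35 tilt/yaw [-0.   -0.02  0.04]
```

```bash
for i in 1 2; do python3 -m pendant '[[-0.002,0,0,0,0,0,0.02],[-0.002,0,0,0,0,0,0.02],[0,0,0,0,0,0,0.02]]' >/dev/null; python3 -c "from h import *;rep()"; done
python3 - <<'E'
from h import *
from bench import arm
for n in("side","top"): pickle.dump(arm.get_image(n),open(f"pics/{n}4.pkl","wb"))
s,t=load("side4"),load("top4")
o=np.zeros((600,800,3),np.uint8);o[:,:400]=crop(s,210,145,40,60,400,600);o[:,400:]=crop(t,200,130,40,60,400,600)
cv2.imwrite("pics/c7.png",o)
E
```

```text
stand-frame TCP [-81.46  -0.22 160.2 ] F [-0.15  0.23 -7.66] T [-0.03  0.01  0.03] w 28.7 gf 61 t 7.65 tilt/yaw [-0.   -0.02  0.04]
stand-frame TCP [-77.48  -0.19 160.21] F [-0.08 -0.21 -6.95] T [-0.01  0.02 -0.  ] w 28.9 gf 61 t 7.95 tilt/yaw [-0.   -0.02  0.04]
```

View pics/c7.png

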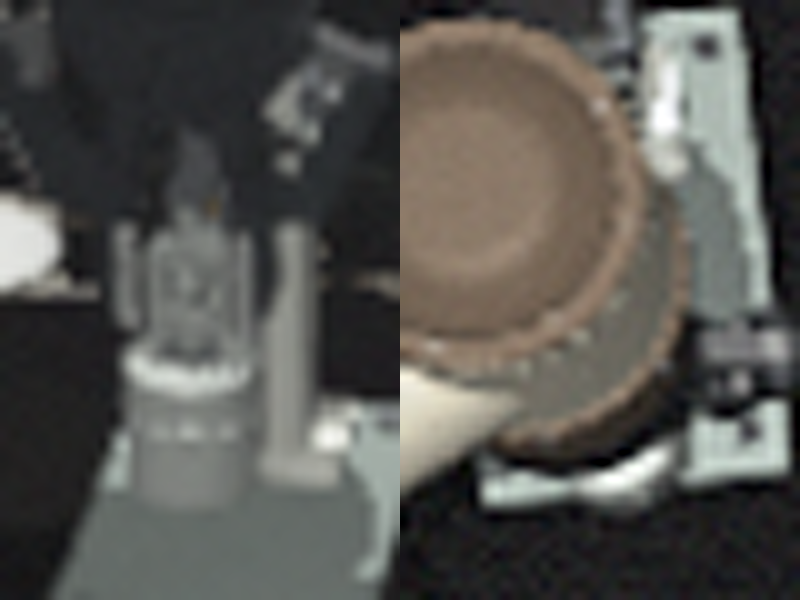

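The side crop shows the eye around the peg at (190,285), with the bracket end above it at (195,170) between the fingers, and no side force. Sliding on gently.

```bash
for i in 1 2; do python3 -m pendant '[[-0.002,0,0,0,0,0,0.02],[-0.002,0,0,0,0,0,0.02],[-0.001,0,0,0,0,0,0.02],[0,0,0,0,0,0,0.02]]' >/dev/null; python3 -c "from h import *;rep()"; done
```

```text
stand-frame TCP [-72.63  -0.24 160.16] F [ 0.07  0.55 -6.61] T [0.01 0.04 0.03] w 28.7 gf 61 t 8.45 tilt/yaw [-0.   -0.01  0.05]
stand-frame TCP [-67.63  -0.24 160.15] F [-1.36  0.   -6.59] T [ 0.   -0.01 -0.04] w 28.8 gf 61 t 8.85 tilt/yaw [-0.   -0.01  0.05]
```

```bash
python3 -m pendant '[[-0.001,0,0,0,0,0,0.02],[-0.001,0,0,0,0,0,0.02],[0,0,0,0,0,0,0.02]]' >/dev/null; python3 -c "from h import *;rep()"
```

```text
stand-frame TCP [-65.75  -0.27 160.21] F [-0.91 -0.93 -5.72] T [-0.01  0.08 -0.04] w 28.4 gf 61 t 9.15 tilt/yaw [0.   0.   0.04]
```

```bash
python3 -m pendant '[[-0.001,0,0,0,0,0,0.02],[-0.001,0,0,0,0,0,0.02],[0,0,0,0,0,0,0.02]]' >/dev/null; python3 -c "from h import *;rep()"
```

```text
stand-frame TCP [-63.61  -0.22 160.24] F [ 0.3   0.52 -6.05] T [-0.02  0.02 -0.01] w 29.0 gf 61 t 9.45 tilt/yaw [-0.   -0.02  0.04]
```

```bash
python3 -m pendant '[[-0.001,0,0,0,0,0,0.02],[-0.001,0,0,0,0,0,0.02],[0,0,0,0,0,0,0.02]]' >/dev/null; python3 -c "from h import *;rep()"
```

```text
stand-frame TCP [-61.62  -0.22 160.2 ] F [-0.2  -0.16 -6.07] T [-0.01 -0.1   0.  ] w 28.9 gf 61 t 9.75 tilt/yaw [-0.   -0.01  0.04]
```

```bash
python3 -m pendant '[[-0.001,0,0,0,0,0,0.02],[0,0,0,0,0,0,0.02],[0,0,0,0,0,0,0.02]]' >/dev/null; python3 -c "from h import *;rep()"
```

```text
stand-frame TCP [-60.78  -0.25 160.2 ] F [-0.57 -0.2  -5.75] T [ 0.02 -0.06  0.  ] w 29.2 gf 61 t 10.05 tilt/yaw [-0.   -0.    0.04]
```

```bash
python3 -m pendant '[[-0.001,0,0,0,0,0,0.02],[-0.001,0,0,0,0,0,0.02],[0,0,0,0,0,0,0.02]]' >/dev/null; python3 -c "from h import *;rep()"
```

```text
stand-frame TCP [-58.64  -0.21 160.23] F [ 0.19 -0.64 -6.62] T [0.03 0.03 0.03] w 29.0 gf 61 t 10.35 tilt/yaw [-0.   -0.01  0.04]
```

```bash
python3 -m pendant '[[-0.001,0,0,0,0,0,0.02],[0,0,0,0,0,0,0.02],[0,0,0,0,0,0,0.02]]' >/dev/null; python3 -c "from h import *;rep()"
```

```text
stand-frame TCP [-57.75  -0.26 160.19] F [-0.82 -0.2  -7.58] T [ 0.02 -0.06  0.05] w 28.8 gf 61 t 10.65 tilt/yaw [-0.   -0.01  0.04]
```

```bash
python3 -m pendant '[[-0.001,0,0,0,0,0,0.02],[0,0,0,0,0,0,0.02],[0,0,0,0,0,0,0.02]]' >/dev/null; python3 -c "from h import *;rep()"
```

```text
stand-frame TCP [-56.8   -0.27 160.19] F [-0.72 -0.64 -7.5 ] T [ 0.01 -0.02 -0.02] w 28.7 gf 61 t 10.95 tilt/yaw [ 0.   -0.    0.04]
```

```bash
python3 -m pendant '[[-0.001,0,0,0,0,0,0.02],[0,0,0,0,0,0,0.02],[0,0,0,0,0,0,0.02]]' >/dev/null; python3 -c "from h import *;rep()"
```

```text
stand-frame TCP [-55.78  -0.25 160.21] F [ 0.47 -0.08 -6.  ] T [-0.01 -0.1  -0.03] w 28.5 gf 61 t 11.25 tilt/yaw [-0.   -0.    0.04]
```

```bash
python3 -m pendant '[[-0.001,0,0,0,0,0,0.02],[-0.001,0,0,0,0,0,0.02],[0,0,0,0,0,0,0.02]]' >/dev/null; python3 -c "from h import *;rep()"
```

```text
stand-frame TCP [-53.63  -0.24 160.22] F [ 0.48  0.48 -6.94] T [ 0.   -0.06 -0.01] w 29.2 gf 61 t 11.55 tilt/yaw [-0.   -0.01  0.04]
```

```bash
python3 -m pendant '[[-0.001,0,0,0,0,0,0.02],[0,0,0,0,0,0,0.02],[0,0,0,0,0,0,0.02]]' >/dev/null; python3 -c "from h import *;rep()"
```

```text
stand-frame TCP [-52.75  -0.25 160.19] F [ 0.05  0.27 -6.74] T [-0.02 -0.04 -0.04] w 28.7 gf 61 t 11.85 tilt/yaw [-0.   -0.01  0.04]
```

```bash
python3 -m pendant '[[-0.001,0,0,0,0,0,0.02],[0,0,0,0,0,0,0.02],[0,0,0,0,0,0,0.02]]' >/dev/null; python3 -c "from h import *;rep()"
```

```text
stand-frame TCP [-51.77  -0.24 160.2 ] F [ 0.39 -0.87 -7.11] T [ 0.01 -0.1  -0.03] w 28.8 gf 61 t 12.15 tilt/yaw [-0.   -0.    0.05]
```

```bash
python3 -m pendant '[[-0.001,0,0,0,0,0,0.02],[0,0,0,0,0,0,0.02],[0,0,0,0,0,0,0.02]]' >/dev/null; python3 -c "from h import *;rep()"
```

```text
stand-frame TCP [-50.82  -0.22 160.24] F [-0.81  0.41 -6.54] T [ 0.02 -0.04 -0.02] w 28.4 gf 61 t 12.45 tilt/yaw [-0.   -0.    0.04]
```

```bash
python3 -m pendant '[[-0.001,0,0,0,0,0,0.02],[0,0,0,0,0,0,0.02],[0,0,0,0,0,0,0.02]]' >/dev/null; python3 -c "from h import *;rep()"
```

```text
stand-frame TCP [-49.79  -0.25 160.22] F [ 0.87  0.3  -6.16] T [ 0.03  0.02 -0.05] w 28.6 gf 61 t 12.75 tilt/yaw [-0.   -0.    0.04]
```

```bash
python3 -m pendant '[[-0.001,0,0,0,0,0,0.02],[0,0,0,0,0,0,0.02],[0,0,0,0,0,0,0.02]]' >/dev/null; python3 -c "from h import *;rep()"
```

```text
stand-frame TCP [-49.36  -0.34 160.09] F [-2.85  0.82 -5.9 ] T [ 0.05  0.62 -0.02] w 28.9 gf 61 t 13.05 tilt/yaw [0.01 0.07 0.05]
```

Shoulder contact: Fx is about −3 N at stand x −49.4, near the position estimated from the tip. Holding for the keeper.

```bash
python3 -m pendant '[[-0.0003,0,0,0,0,0,0.02],[0,0,0,0,0,0,0.02],[0,0,0,0,0,0,0.02],[0,0,0,0,0,0,0.02],[0,0,0,0,0,0,0.02],[0,0,0,0,0,0,0.02],[0,0,0,0,0,0,0.02],[0,0,0,0,0,0,0.02],[0,0,0,0,0,0,0.02],[0,0,0,0,0,0,0.02],[0,0,0,0,0,0,0.02],[0,0,0,0,0,0,0.02]]' >/dev/null
python3 - <<'E'
from h import *
rep()
from bench import arm
for n in("side",): pickle.dump(arm.get_image(n),open(f"pics/{n}5.pkl","wb"))
s=load("side5")
cv2.imwrite("pics/c8.png",crop(s,212,145,40,50,480,600))
E
```

```text
stand-frame TCP [-49.29  -0.32 160.06] F [-5.27  1.48 -4.59] T [0.21 1.46 0.03] w 28.9 gf 61 t 14.25 tilt/yaw [0.02 0.1  0.04]
```

View pics/c8.png

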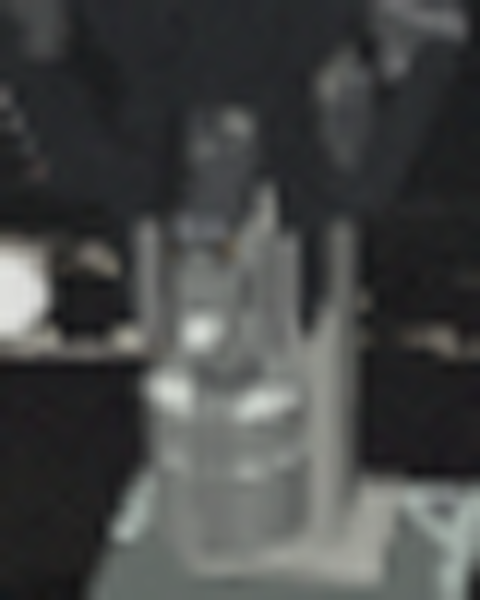

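The crop shows the peg tip through the eye at (200,330), and a grey flap below the bracket end at (205,270). Pulling back, I expect a stop near −63.4.

```bash
python3 -m pendant '[[0.001,0,0,0,0,0,0.02],[0.002,0,0,0,0,0,0.02],[0.002,0,0,0,0,0,0.02],[0.002,0,0,0,0,0,0.02],[0.002,0,0,0,0,0,0.02],[0.001,0,0,0,0,0,0.02],[0,0,0,0,0,0,0.02],[0,0,0,0,0,0,0.02]]' >/dev/null; python3 -c "from h import *;rep()"
```

```text
stand-frame TCP [-58.42  -0.21 160.3 ] F [-0.51 -0.83 -6.83] T [0.01 0.02 0.05] w 29.1 gf 61 t 15.10 tilt/yaw [-0.01 -0.02  0.04]
```

```bash
python3 -m pendant '[[0.001,0,0,0,0,0,0.02],[0,0,0,0,0,0,0.02],[0,0,0,0,0,0,0.02]]' >/dev/null; python3 -c "from h import *;rep()"
```

```text
stand-frame TCP [-59.52  -0.25 160.22] F [-0.02  0.2  -5.84] T [-0.   -0.05  0.01] w 29.1 gf 61 t 15.40 tilt/yaw [ 0.   -0.    0.04]
```

```bash
python3 -m pendant '[[0.001,0,0,0,0,0,0.02],[0,0,0,0,0,0,0.02],[0,0,0,0,0,0,0.02]]' >/dev/null; python3 -c "from h import *;rep()"
```

```text
stand-frame TCP [-60.56  -0.23 160.21] F [ 0.57  0.78 -6.58] T [-0.02 -0.05  0.07] w 29.1 gf 61 t 15.70 tilt/yaw [-0.   -0.    0.04]
```

```bash
python3 -m pendant '[[0.0005,0,0,0,0,0,0.02],[0,0,0,0,0,0,0.02],[0,0,0,0,0,0,0.02]]' >/dev/null; python3 -c "from h import *;rep()"
```

```text
stand-frame TCP [-61.04  -0.22 160.2 ] F [ 1.07  0.37 -6.04] T [-0.01  0.03 -0.  ] w 28.9 gf 61 t 16.00 tilt/yaw [0.   0.   0.04]
```

```bash
python3 -m pendant '[[0.001,0,0,0,0,0,0.02],[0,0,0,0,0,0,0.02],[0,0,0,0,0,0,0.02]]' >/dev/null; python3 -c "from h import *;rep()"
```

```text
stand-frame TCP [-62.05  -0.25 160.24] F [ 0.26  0.05 -6.24] T [-0.05 -0.01 -0.03] w 28.5 gf 61 t 16.30 tilt/yaw [-0.   -0.    0.04]
```

```bash
python3 -m pendant '[[0.0006,0,0,0,0,0,0.02],[0,0,0,0,0,0,0.02],[0,0,0,0,0,0,0.02]]' >/dev/null; python3 -c "from h import *;rep()"
```

```text
stand-frame TCP [-62.63  -0.24 160.21] F [ 0.17 -0.4  -6.81] T [ 0.02  0.   -0.03] w 28.8 gf 61 t 16.60 tilt/yaw [ 0.   -0.    0.04]
```

```bash
python3 -m pendant '[[0.0006,0,0,0,0,0,0.02],[0,0,0,0,0,0,0.02],[0,0,0,0,0,0,0.02]]' >/dev/null; python3 -c "from h import *;rep()"
```

```text
stand-frame TCP [-63.22  -0.22 160.24] F [ 0.62 -0.1  -7.04] T [-0.04  0.    0.01] w 29.1 gf 61 t 16.90 tilt/yaw [-0.   -0.    0.04]
```

```bash
python3 -m pendant '[[0.0006,0,0,0,0,0,0.02],[0,0,0,0,0,0,0.02],[0,0,0,0,0,0,0.02]]' >/dev/null; python3 -c "from h import *;rep()"
```

```text
stand-frame TCP [-63.41  -0.21 160.31] F [ 2.43  0.38 -8.27] T [-0.11 -0.55 -0.03] w 29.0 gf 61 t 17.20 tilt/yaw [-0.01 -0.06  0.04]
```

```bash
python3 -m pendant '[[0.0006,0,0,0,0,0,0.02],[0,0,0,0,0,0,0.02],[0,0,0,0,0,0,0.02]]' >/dev/null; python3 -c "from h import *;rep()"
```

```text
stand-frame TCP [-6.3610e+01 -1.6000e-01  1.6038e+02] F [ 4.53 -0.28 -8.63] T [-0.2  -1.4   0.04] w 28.9 gf 61 t 17.50 tilt/yaw [-0.02 -0.11  0.04]
```

It stopped at −63.4 with a 4.5 N pull, exactly the keeper's stop, so it is locked. After a brief hold I'll ease off and lower.

```bash
python3 -m pendant '[[0,0,0,0,0,0,0.02],[0,0,0,0,0,0,0.02],[0,0,0,0,0,0,0.02],[0,0,0,0,0,0,0.02]]' >/dev/null; python3 -c "from h import *;rep()"
python3 -m pendant '[[-0.001,0,0,0,0,0,0.02],[-0.002,0,0,0,0,0,0.02],[-0.002,0,0,0,0,0,0.02],[-0.002,0,0,0,0,0,0.02],[-0.001,0,0,0,0,0,0.02],[0,0,0.0005,0,0,0,0.02],[0,0,0.0005,0,0,0,0.02],[0,0,0.0003,0,0,0,0.02],[0,0,0,0,0,0,0.02],[0,0,0,0,0,0,0.02]]' >/dev/null; python3 -c "from h import *;rep()"
```

```text
stand-frame TCP [-63.6   -0.17 160.37] F [ 4.51 -0.58 -9.05] T [-0.22 -1.43 -0.02] w 28.7 gf 61 t 17.90 tilt/yaw [-0.02 -0.11  0.04]
stand-frame TCP [-56.5   -0.25 158.91] F [-0.13 -0.29 -6.4 ] T [-0.02 -0.    0.02] w 28.9 gf 61 t 18.90 tilt/yaw [0.   0.   0.04]
```

```bash
python3 -m pendant '[[0,0,0.0004,0,0,0,0.02],[0,0,0,0,0,0,0.02],[0,0,0,0,0,0,0.02]]' >/dev/null; python3 -c "from h import *;rep()"
```

```text
stand-frame TCP [-56.45  -0.26 158.49] F [-0.34 -0.8  -5.9 ] T [ 0.03 -0.01 -0.02] w 29.1 gf 61 t 19.20 tilt/yaw [0.   0.   0.04]
```

```bash
python3 -m pendant '[[0,0,0.0004,0,0,0,0.02],[0,0,0,0,0,0,0.02],[0,0,0,0,0,0,0.02]]' >/dev/null; python3 -c "from h import *;rep()"
```

```text
stand-frame TCP [-56.44  -0.25 158.09] F [ 0.03  0.61 -6.72] T [0.05 0.02 0.04] w 28.8 gf 61 t 19.50 tilt/yaw [0.   0.   0.04]
```

```bash
python3 -m pendant '[[0,0,0.0004,0,0,0,0.02],[0,0,0,0,0,0,0.02],[0,0,0,0,0,0,0.02]]' >/dev/null; python3 -c "from h import *;rep()"
```

```text
stand-frame TCP [-56.36  -0.25 157.93] F [-0.57 -0.32 -5.82] T [ 0.02  0.13 -0.  ] w 28.7 gf 61 t 19.80 tilt/yaw [-0.   -0.02  0.04]
```

```bash
python3 -m pendant '[[0,0,0.0003,0,0,0,0.02],[0,0,0,0,0,0,0.02],[0,0,0,0,0,0,0.02]]' >/dev/null; python3 -c "from h import *;rep()"
```

```text
stand-frame TCP [-56.35  -0.25 157.82] F [-0.87 -0.3  -2.56] T [-0.03  0.29 -0.  ] w 29.0 gf 61 t 20.10 tilt/yaw [-0.   -0.02  0.03]
```

```bash
python3 -m pendant '[[0,0,0.0002,0,0,0,0.02],[0,0,0,0,0,0,0.02],[0,0,0,0,0,0,0.02]]' >/dev/null; python3 -c "from h import *;rep()"
```

```text
stand-frame TCP [-56.32  -0.23 157.76] F [-2.77 -0.26 -0.65] T [-0.01  0.6  -0.05] w 28.7 gf 62 t 20.40 tilt/yaw [-0.   -0.03  0.03]
```

```bash
python3 -m pendant '[[0,0,0,0,0,0,0.029],[0,0,0,0,0,0,0.030],[0,0,0,0,0,0,0.031],[0,0,0,0,0,0,0.032],[0,0,0,0,0,0,0.034],[0,0,0,0,0,0,0.036],[0,0,0,0,0,0,0.04],[0,0,0,0,0,0,0.044],[0,0,0,0,0,0,0.05],[0,0,0,0,0,0,0.055],[0,0,0,0,0,0,0.06],[0,0,0,0,0,0,0.06]]' >/dev/null;  python3 - <<'E'
from h import *
rep()
from bench import arm
pickle.dump(arm.get_image("side"),open("pics/side6.pkl","wb"))
s=load("side6")
cv2.imwrite("pics/c9.png",crop(s,212,145,40,50,480,600))
E
```

```text
stand-frame TCP [-56.44  -0.26 157.19] F [0.22 0.41 0.48] T [-0.    0.01  0.02] w 60.1 gf 0 t 21.60 tilt/yaw [0.   0.   0.04]
```

View pics/c9.png

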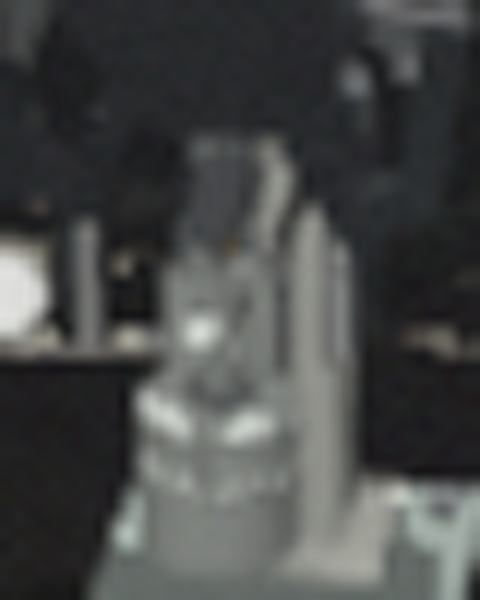

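The weight hangs on the peg, with the tip at (200,330) and the pads at (88,280) and (340,290) well clear. Retreating straight up, then away.

```bash
python3 -m pendant '[[0,0,-0.005,0,0,0,0.06],[0,0,-0.01,0,0,0,0.06],[0,0,-0.02,0,0,0,0.06],[0,0,-0.025,0,0,0,0.06],[0,0,-0.03,0,0,0,0.06],[0.02,0,-0.02,0,0,0,0.06],[0.03,0,0,0,0,0,0.06],[0.04,0,0,0,0,0,0.06],[0.04,0,0,0,0,0,0.06],[0.03,-0.03,0,0,0,0,0.06],[0,-0.04,0,0,0,0,0.06],[0,-0.04,0,0,0,0,0.06]]'
python3 -m pendant '[[0,-0.03,0,0,0,0,0.06],[0,0,0,0,0,0,0.06],[0,0,0,0,0,0,0.06],[0,0,0,0,0,0,0.06],[0,0,0,0,0,0,0.06],[0,0,0,0,0,0,0.06],[0,0,0,0,0,0,0.06],[0,0,0,0,0,0,0.06],[0,0,0,0,0,0,0.06],[0,0,0,0,0,0,0.06],[0,0,0,0,0,0,0.06],[0,0,0,0,0,0,0.06]]' >/dev/null
python3 - <<'E'
from h import *
rep()
from bench import arm
a=arm.get_image("side")["image"].astype(int);b=None
for i in range(12): b=arm.get_image("side")
x=np.abs(b["image"].astype(int)-a)[140:200,215:250].mean();print("motion",x)
pickle.dump(b,open("pics/side7.pkl","wb"))
cv2.imwrite("pics/c10.png",crop(b,180,110,120,90,800,600))
E
```

```text
clock: 22.85
position: [463.8, 76.8, 269.0]
ee_rot: [-0.065, 0.998, 0.001, 0.002]
contact_force: [2.1, -0.2, -0.4]
gripper_width: 59.9
grasp_force: 0.0
stand-frame TCP [-216.51 -140.18  267.22] F [-0.23  0.09 -0.67] T [0.01 0.02 0.03] w 60.0 gf 0 t 24.05 tilt/yaw [-0.   -0.    0.05]
motion 1.4061904761904762
```

View pics/c10.png

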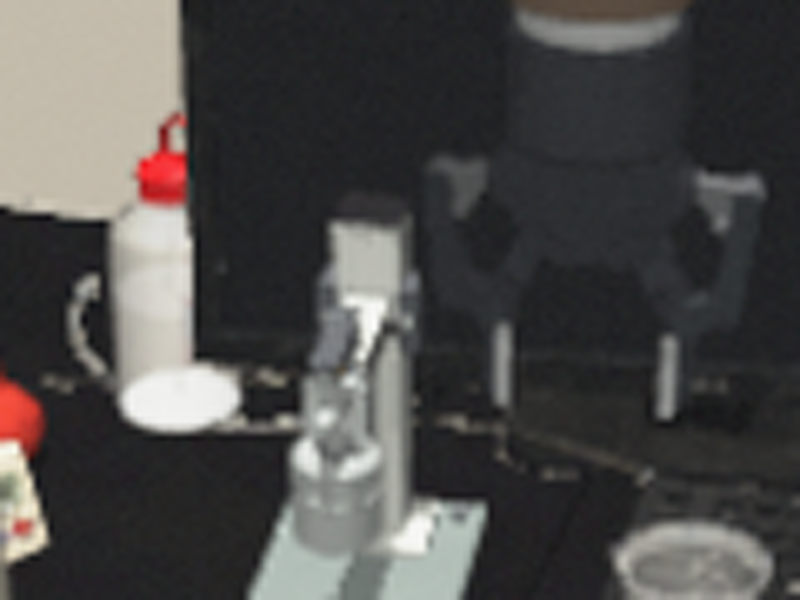

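The weight hangs on the peg at (340,480), and the gripper is well clear. I'll wait a couple of seconds, check stillness against image noise, and then hand in.

```bash
for i in 1 2 3; do python3 -m pendant '[[0,0,0,0,0,0,0.06],[0,0,0,0,0,0,0.06],[0,0,0,0,0,0,0.06],[0,0,0,0,0,0,0.06],[0,0,0,0,0,0,0.06],[0,0,0,0,0,0,0.06],[0,0,0,0,0,0,0.06],[0,0,0,0,0,0,0.06],[0,0,0,0,0,0,0.06],[0,0,0,0,0,0,0.06],[0,0,0,0,0,0,0.06],[0,0,0,0,0,0,0.06]]' >/dev/null; done
python3 - <<'E'
from h import *
from bench import arm
I=[arm.get_image("side")["image"].astype(int) for i in range(8)]
for j in(1,4,7):
    d=np.abs(I[j]-I[0]);print(d[150:195,220:240].mean().round(2),d[180:195,190:210].mean().round(2),d[150:195,220:240].max())
E
```

```text
1.21 1.54 21
2.0 1.57 51
1.11 1.55 14
```

A slight swing is still visible, so I'll wait longer.

```bash
for i in 1 2 3 4 5 6 7 8; do python3 -m pendant '[[0,0,0,0,0,0,0.06],[0,0,0,0,0,0,0.06],[0,0,0,0,0,0,0.06],[0,0,0,0,0,0,0.06],[0,0,0,0,0,0,0.06],[0,0,0,0,0,0,0.06],[0,0,0,0,0,0,0.06],[0,0,0,0,0,0,0.06],[0,0,0,0,0,0,0.06],[0,0,0,0,0,0,0.06],[0,0,0,0,0,0,0.06],[0,0,0,0,0,0,0.06]]' >/dev/null; done
python3 - <<'E'
from h import *
from bench import arm
I=[arm.get_image("side")["image"].astype(int) for i in range(9)]
for j in range(1,9):
    d=np.abs(I[j]-I[0]);print(d[150:195,220:240].mean().round(2),d[180:195,190:210].mean().round(2),d[150:195,220:240].max())
rep()
E
```

```text
0.87 1.57 6
1.0 1.49 20
1.32 1.47 28
1.51 1.53 26
1.68 1.47 29
1.66 1.57 27
1.48 1.54 27
1.17 1.55 27
stand-frame TCP [-216.53 -140.14  267.21] F [-0.87 -0.51 -0.08] T [ 0.01  0.01 -0.01] w 60.0 gf 0 t 38.75 tilt/yaw [0.   0.   0.04]
```

```bash
for i in 1 2 3 4 5 6 7 8 9 10 11 12 13 14 15 16 17 18; do python3 -m pendant '[[0,0,0,0,0,0,0.06],[0,0,0,0,0,0,0.06],[0,0,0,0,0,0,0.06],[0,0,0,0,0,0,0.06],[0,0,0,0,0,0,0.06],[0,0,0,0,0,0,0.06],[0,0,0,0,0,0,0.06],[0,0,0,0,0,0,0.06],[0,0,0,0,0,0,0.06],[0,0,0,0,0,0,0.06],[0,0,0,0,0,0,0.06],[0,0,0,0,0,0,0.06]]' >/dev/null; done
python3 - <<'E'
from h import *
from bench import arm
I=[arm.get_image("side")["image"].astype(int) for i in range(9)]
for j in range(1,9):
    d=np.abs(I[j]-I[0]);print(d[150:195,220:240].mean().round(2),d[150:195,220:240].max())
rep()
E
```

```text
0.89 8
0.91 6
1.01 11
1.15 20
1.13 22
1.14 20
1.13 22
1.03 18
stand-frame TCP [-216.53 -140.15  267.21] F [0.63 0.61 0.25] T [ 0.    0.05 -0.01] w 59.9 gf 0 t 60.80 tilt/yaw [-0.   -0.    0.04]
```

Any remaining motion is well below a pixel. I'll wait a few more seconds, then hand in within the time limit.

```bash
for i in 1 2 3 4 5; do python3 -m pendant '[[0,0,0,0,0,0,0.06],[0,0,0,0,0,0,0.06],[0,0,0,0,0,0,0.06],[0,0,0,0,0,0,0.06],[0,0,0,0,0,0,0.06],[0,0,0,0,0,0,0.06],[0,0,0,0,0,0,0.06],[0,0,0,0,0,0,0.06],[0,0,0,0,0,0,0.06],[0,0,0,0,0,0,0.06],[0,0,0,0,0,0,0.06],[0,0,0,0,0,0,0.06]]' >/dev/null; done
python3 -c "
from bench import arm
print(arm.read_state()['clock'],arm.job_done())"
```

```text
the job is handed in; nothing more can be done
66.8 None
```

The large weight hangs free on the peg, locked behind the fallen keeper: a 4.5 N pull stopped where the keeper should stop it, and the hardest push read 5.3 N. A sub-pixel swing was still fading when last checked at 60.8 s; I handed in at 66.8 s and no verdict came back.

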